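Make up the two microscope kits

ROBOT

A 6-joint arm with a two-finger parallel gripper is mounted at the origin on a cart in front of the work surface, level with it; the furniture and walls round the work are solid. World frame = base frame: x ahead of the robot, y to its left, z up, the work surface at z = 0. Lengths are in mm, angles in rad, forces in N, time in s.
With the tool pointing down it reaches from about 300 to 775 mm from the base axis. Payload 14.6 kg.
Tool frame: the origin (TCP) lies between the finger pads; the fingertips stand manip.tip_reach ahead of it and the grasp point (between the pads) lies 5 mm behind it (manip.tip_reach is the distance from the TCP to the fingertips, in mm); z points along the fingers, y is the line along which they close (so a half turn about z gives the same grasp; the last joint's range is limited). The gripper opens to 94 mm and grips with 3 to 60 N. Pads are 16 mm wide; open, the fingers measure 119 mm over their backs; the gripper's body (75 mm by 177 mm) begins 78 mm behind the grasp point.
Start: joints at [1.045, 0.3, 1.521, -0, 1.321, -0.067], TCP at [243.576, 493.113, 219.446] pointing down, gripper open.
Joint ranges: [-3.03, 3.03], [-0.79, 2.21], [0.23, 2.52], [-1.04, 4.18], [0, 3.07], [-2.55, 2.55]. Speed limits (rad/s): [2.22, 2.22, 2.57, 3.14, 3.14, 3.14].

INTERFACE

Orientations are given as [roll, pitch, yaw] about the fixed x, y, z axes, in that order (R = Rz(yaw) Ry(pitch) Rx(roll)).
In Python, from cell import manip gives the robot as it stands. The module is installed in compiled form; this text tells all that it offers.
- The arm moves only by the shell command python3 -m creep 'ROWS' [FORCE]. ROWS is JSON, a list of rows, each a list of 3 entries, a list of its own where there are three numbers: the opening, from -1 (shut) to 1 (fully open), then the shift along the tool's x, y, z in cm, then the turn about the tool's z in units of 5 degrees (1.0 is 5 degrees). In form: [[grip, [tx, ty, tz], roll], ...]. A call has 1 to 12 rows; each row is the pose to reach, as a shift and turn from the pose commanded when the call began, along the tool's axes at that moment; what a row does not reach only later rows make up. A row lasts 1/10 s, in which the tool goes at most 50 mm and 8.59 degrees, less where a joint would pass 70% of its speed; a pose out of reach is approached as far as the arm can. A call with a gripper value outside its range is refused whole. The fingers move at their own pace and stop on an object; FORCE is the grip in N (left out, the last holds). Time passes only in rows, so rows that repeat a pose let the fingers close. It gives the time, the measured TCP pose, the force, the opening and the grip force at its end, in the units of the state.
- manip.read_state(): the state, without advancing time (a new reading comes with each control period).
- manip.camera(name): name is "scene" or "side" or "wrist"; returns the picture (400x640x3 uint8, red, green, blue); there is no depth.
- manip.camera_params(name): a dict with "fovy" (degrees; the focal length in pixels is half the picture's height over the tangent of half this angle, whatever the lens; pixels are square), "cx", "cy" (the principal point, pixels), "origin" and "attitude" of the camera in the world. Camera axes: x right, y down, z forward; pixel columns grow to the right and rows downward; lengths in mm; the calibration is good to about 2 mm. A picture is of the moment at which its call begins: read the wrist's pose just before it. camera_params takes no time and is no camera call; for the wrist camera it gives the pose at the moment of the call.
- manip.sign_off(): hands the job in; it is judged then, once.
The state is a dict: "clock": time; "joints": joint angles; "qd": joint speeds; "effort": joint torques, N m; "eef_pos": TCP position; "eef_rot": TCP orientation; "wrist_force": force on the tool from outside, world axes, zero at the start; "moment": the same for the moment, N m; "finger_gap": finger opening in mm; "finger_force": force on a finger pad.
Only numpy, scipy, OpenCV 4.12 (cv2) and the standard library are available. Lean on these libraries where they do the work, as an engineer would, in place of code of your own. Each camera call takes 0.05 s, during which the arm holds its last target. There are 200 camera calls.

TASK

Make up two kits from the stock in the middle of the bench: in the tray with three equal bays, the oil dropper bottle next to the tray's tab, the cream and black objective case in the middle and the spare eyepiece farthest from the tab; in the tray with two unequal bays, the cover-slip carton flat in the oblong bay and the tally counter in the square bay. Set each down as it stood, flat on the floor of its bay, and let go. Tip nothing over, and leave the blue filter and the marker where they are.

Things in the scene. Friction and masses are not known exactly. Their poses are not given: they have to be found in the camera images.
- tray_three: Fixed low grey kit tray, three equal bays in a row, 56 x 56 mm inside; 64 (its x) by 184 mm (its y), floor 3 mm thick, walls 4 mm thick, rim and dividers 9 mm above the bench. A flat thumb tab (34 wide, 20 long, 5 mm high) juts from its +y end. Origin: centre of the underside, on the bench; bay centres at x = 0, y = +0.060 (by the tab), 0, -0.060.
- tray_two: Fixed low grey kit tray, two unequal bays, no tab; 74 (its x) by 174 mm (its y), floor 3 mm thick, walls 4 mm thick, rim and divider 9 mm above the bench. Origin: centre of the underside, on the bench. Oblong bay, 66 (x) by 96 (y) mm inside, centred at x = 0, y = -0.035; square bay, 66 x 66 mm inside, centred at x = 0, y = +0.050.
- oil_bottle: Loose, upright: small amber dropper bottle of immersion oil with a black dropper cap, 68 mm tall; round body 30 mm diameter up to 44 mm height, cap about 20 mm diameter above. Origin: centre of the underside; z up along the bottle.
- objective_case: Loose, upright: round screw-top case for an objective, cream below and black cap above, 59 mm tall; 33 mm diameter up to 35 mm height, cap 36 mm diameter above. Closed for good. Origin: centre of the underside; z up.
- spare_ocular: Loose, upright: black spare eyepiece standing on its wide hood, 46 mm tall; hood 39 mm diameter up to 30 mm height, barrel 24 mm diameter from 30 to 46 mm. Origin: centre of the underside; z up.
- coverslips: Loose: small white carton of cover slips lying flat, 35 mm (its x) by 63 mm (its y) by 18 mm high. Origin: centre of the underside; z up.
- tally_a: Loose, upright: white hand tally counter, small black button on top, 44 (its x) by 51 (its y) by 40 mm high. Round body 43 mm diameter, 28 mm high, axis at x = 0, y = -0.004; button (11 mm diameter, to 40 mm height) at x = +0.010, y = 0; small knob on the side juts to y = +0.026, 14 mm up. Rigid; grip the body across its x. Origin: centre of the underside; z up.
- blue_filter: Bystander, loose: flat round glass filter in a black ring, 33 mm diameter, 9 mm high, among the stock. Stays where it is. Origin: centre of the underside.
- marker_red: Bystander, loose: red and white marker pen lying down, 138 mm long along its y, 12 mm thick, behind the stock. Stays. Origin: centre of the underside.
There are look-alikes about, which are no part of the job. Leave any yellow look-alike of the tray_two alone. What is shaped like the objective_case but purple is not meant.

How it is judged (in metres and radians):
At the end, for the whole second after the job is handed in: Each thing rests upright (0.1 rad) and still on the floor of its bay (underside under 5.5 mm above the bench), origin near the bay centre along each tray axis: oil bottle 15 mm, objective case 12, eyepiece 11 in the three-bay tray; carton 18, tally counter 15 in the two-bay tray (x of oil_bottle in the frame of tray_three between -0.015 and 0.015 m and y of oil_bottle in the frame of tray_three between 0.045 and 0.075 m and z of each of oil_bottle, objective_case, spare_ocular in the frame of tray_three below 0.0055 m and angle between each of oil_bottle, objective_case, spare_ocular, coverslips, tally_a's own z axis and vertical below 0.1 rad and linear speed of each of oil_bottle, objective_case, spare_ocular, coverslips, tally_a below 0.02 m/s and angular speed of each of oil_bottle, objective_case, spare_ocular, coverslips, tally_a below 0.5 rad/s and x of objective_case in the frame of tray_three between -0.012 and 0.012 m and y of objective_case in the frame of tray_three between -0.012 and 0.012 m and x of spare_ocular in the frame of tray_three between -0.011 and 0.011 m and y of spare_ocular in the frame of tray_three between -0.071 and -0.049 m and x of coverslips in the frame of tray_two between -0.018 and 0.018 m and y of coverslips in the frame of tray_two between -0.053 and -0.017 m and z of each of coverslips, tally_a in the frame of tray_two below 0.0055 m and x of tally_a in the frame of tray_two between -0.015 and 0.015 m and y of tally_a in the frame of tray_two between 0.035 and 0.065 m); the robot touches nothing.
It fails at once if the blue filter is moved (over 15 mm) (distance of blue_filter from where it was at the start of the episode above 0.015 m).
It fails at once if the marker is moved (over 15 mm) (distance of marker_red from where it was at the start of the episode above 0.015 m).
It fails at once if a kit thing is tipped over (over 0.6 rad) (angle between any of oil_bottle, objective_case, spare_ocular, coverslips, tally_a's own z axis and vertical above 0.6 rad).
It also fails if it takes over 109 s, if anything falls off the work surface, if the arm or the gripper's body presses on something with over 40 N, if the wrist force passes 120 N, or if a joint passes its speed limit or range.

## Working session

There is one attempt and no reset: what is moved stays moved. The work goes in short steps, Python scripts to look and compute and a shell command to move; the robot and the scene stay as the last step left them, time stands still between calls to the robot, and variables do not carry over. Pictures are saved under pics/ and viewed, at most 14 in all, crops included, and the job is handed in when it is done.

```bash
mkdir -p pics
cat > h.py <<'E'
import numpy as np,cv2
from scipy.spatial.transform import Rotation as R
from cell import manip
def snap(n,f):
    im=manip.camera(n); cv2.imwrite(f'pics/{f}.png',im[:,:,::-1]); return im
E
python3 - <<'E'
from h import *
print(manip.read_state(),manip.tip_reach)
for n in('scene','side','wrist'):
    print(n,manip.camera_params(n))
    snap(n,n+'0')
E
```

```text
{'clock': 0.0, 'joints': array([ 1.04541629e+00,  3.00502549e-01,  1.52161937e+00,  1.83527586e-06,
        1.32067717e+00, -6.66318022e-02]), 'qd': array([-0.00031481,  0.0011103 , -0.0009586 ,  0.00030756, -0.00016373,
       -0.00072541]), 'effort': array([-1.31389224e-04, -5.31805015e+01, -3.52739990e+01,  7.08533311e-02,
        2.43817322e-02, -7.88016428e-05]), 'eef_pos': array([243.44320871, 492.90268102, 218.85286889]), 'eef_rot': array([-3.14038901e+00, -8.21015631e-05,  2.68284392e+00]), 'wrist_force': array([ 0.52835178,  0.21926059, -0.10982768]), 'moment': array([-0.00947329, -0.02185432, -0.01647749]), 'finger_force': 0.0, 'finger_gap': 94.26860983514077} 14.0
scene {'fovy': 44.39259952811781, 'cx': 322.5105626043362, 'cy': 195.6389273362706, 'origin': array([-205.15501866,  237.61262711, 1202.98341975]), 'attitude': array([-2.56798064,  0.00992457, -1.39281826])}
side {'fovy': 48.15237732881227, 'cx': 330.32465680828074, 'cy': 203.9173187277264, 'origin': array([ 203.63130696, -409.89858918,  786.33894259]), 'attitude': array([-2.28761481,  0.00826041, -0.42045894])}
wrist {'fovy': 71.97908637495152, 'cx': 318.5385908533974, 'cy': 197.82665033128515, 'origin': array([177.49732822, 525.54696237, 384.52101043]), 'attitude': array([2.88290975e+00, 1.73449289e-03, 1.11293182e+00])}
```

View pics/scene0.png

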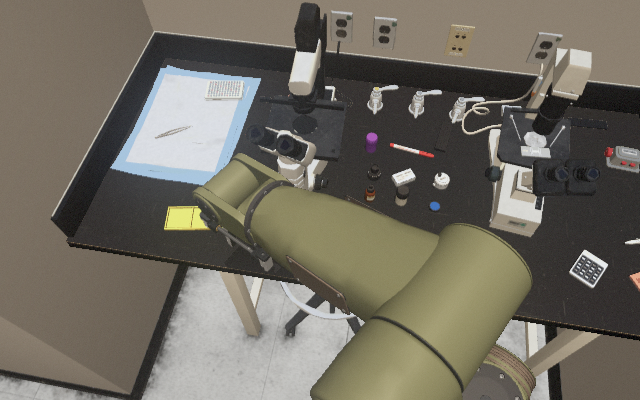

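View pics/side0.png

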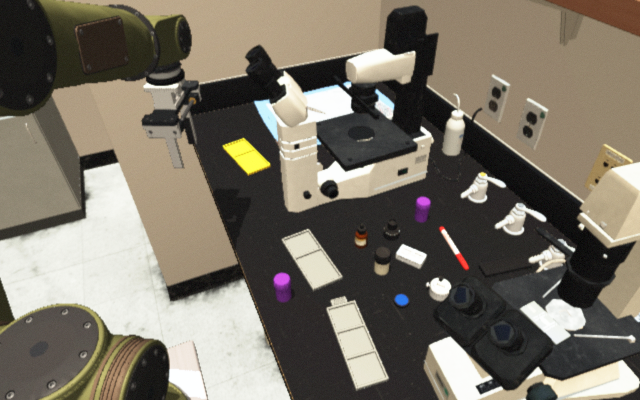

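View pics/wrist0.png

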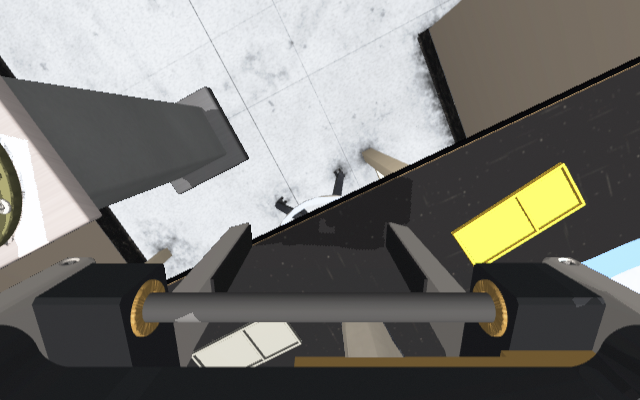

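The side view shows everything: tray_two at about (312,259) and tray_three at (356,345), its tab at (338,300). The stock is the bottle (361,237), eyepiece (392,231), case (382,262), carton (411,256), tally (438,289), filter (401,300) and marker (453,248). The purple cases at (283,287) and (423,208) are decoys. The scene view shows the stock but the arm hides the trays; the wrist view sees only part of tray_two.

```bash
cat >> h.py <<'E'
def ray(cam,uv):
    c=cam; f=200/np.tan(np.radians(c['fovy'])/2)
    uv=np.atleast_2d(uv).astype(float)
    d=np.c_[(uv[:,0]-c['cx'])/f,(uv[:,1]-c['cy'])/f,np.ones(len(uv))]
    return d@R.from_euler('xyz',c['attitude']).as_matrix().T
def plane(cam,uv,z):
    d=ray(cam,uv); o=np.array(cam['origin']); return o+d*((z-o[2])/d[:,2])[:,None]
def proj(cam,p):
    f=200/np.tan(np.radians(cam['fovy'])/2)
    q=(np.atleast_2d(p)-cam['origin'])@R.from_euler('xyz',cam['attitude']).as_matrix()
    return q[:,:2]/q[:,2:]*f+[cam['cx'],cam['cy']]
E
python3 - <<'E'
from h import *
im=cv2.imread('pics/side0.png'); c=manip.camera_params('side')
hsv=cv2.cvtColor(im,cv2.COLOR_BGR2HSV)
m=((hsv[:,:,1]<50)&(hsv[:,:,2]>110)).astype(np.uint8)
m=cv2.morphologyEx(m,cv2.MORPH_CLOSE,np.ones((3,3)))
for x in cv2.findContours(m,cv2.RETR_EXTERNAL,cv2.CHAIN_APPROX_NONE)[0]:
    a=cv2.contourArea(x); b=cv2.boundingRect(x)
    if a>60 and b[0]>230 and b[1]>200 and b[0]<460:
        p=plane(c,x[:,0],9)[:,:2]
        r=cv2.minAreaRect(p.astype(np.float32)); print(a,b,'z9 rect',np.round(r[0],1),np.round(r[1],1),round(r[2],1))
mb=cv2.inRange(hsv,(100,120,60),(130,255,255));ys,xs=np.nonzero(mb[280:320,380:420]);print('filter',plane(c,[[xs.mean()+380,ys.mean()+280]],9))
crop=cv2.resize(im[195:395,230:470],None,fx=3.3,fy=3,interpolation=cv2.INTER_CUBIC)
cv2.imwrite('pics/crop1.png',cv2.resize(im[200:395,240:470],(690,585),interpolation=cv2.INTER_CUBIC))
E
```

```text
2015.0 (429, 336, 74, 64) z9 rect [ 595.6 -115.2] [129.1  88.6] 88.0
2847.5 (326, 296, 63, 94) z9 rect [440.5  23.3] [202.8  65.6] 83.4
377.5 (426, 277, 25, 24) z9 rect [663.5  55.2] [59.3 54.4] 8.5
432.5 (396, 244, 31, 25) z9 rect [656.8 162.5] [51.7 68.3] 33.6
86.5 (442, 230, 18, 24) z9 rect [768.5 162.8] [79.6 12.8] 79.0
1782.5 (282, 229, 61, 61) z9 rect [442.7 255.6] [ 76.2 177.3] 3.8
filter [[573.01994049  63.04904278   9.        ]]
```

View pics/crop1.png

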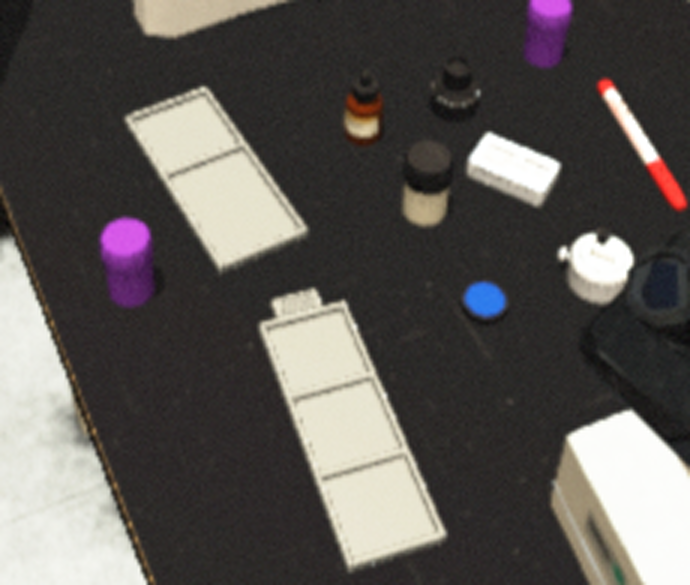

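The crop confirms it. tray_two's square bay is at its far end and tray_three's tab points away from the camera. The tally knob is on the left of its body.

Run:
```python
from h import *
c=manip.camera_params('side')
for n,u,v,z in [('bottle',366,78,68),('case',429,152,59),('ocular',457,68,46),('carton',516,160,18),('tallybody',603,252,28),('button',603,238,40),('knob',563,255,14),('purple1',127,233,59),('purple2',550,5,59),('marker',642,143,12)]:
    print(n,np.round(plane(c,[[240+u/3,200+v/3]],z)[0,:2]))
w=manip.camera_params('wrist')
print('wrist hit rows 20,120,198,260',np.round(plane(w,[[318,20],[318,120],[318,198],[318,260],[100,198]],0)[:,:2]))
T=R.from_euler('xyz',[np.pi,0,2.6828]); print('cam off in tool',T.inv().apply(w['origin']-manip.read_state()['eef_pos']))
```

```text
bottle [570. 244.]
case [580. 163.]
ocular [652. 244.]
carton [659. 160.]
tallybody [662.  51.]
button [662.  54.]
knob [642.  69.]
purple1 [353. 183.]
purple2 [752. 266.]
marker [762. 139.]
wrist hit rows 20,120,198,260 [[ 65. 580.]
 [171. 527.]
 [268. 479.]
 [357. 436.]
 [129. 196.]]
cam off in tool [ 7.36036167e+01 -1.19037628e-02 -1.65557763e+02]
```

```bash
cat >> h.py <<'E'
def go(x,y,z,yaw):
    "shift (cm) and roll units from measured pose to world TCP; yaw deg, taken modulo 180 nearest"
    s=manip.read_state(); T=R.from_euler('xyz',s['eef_rot'])
    d=T.inv().apply(np.array([x,y,z])-s['eef_pos'])/10
    y0=np.degrees(s['eef_rot'][2]); dy=(yaw-y0+180)%360-180
    print('shift',np.round(d,2),'roll',round(-dy/5,2),'alt',round(-(dy+180 if dy<0 else dy-180)/5,2),'j6',round(s['joints'][5],2),'yaw0',round(y0,1),'t',round(s['clock'],2))
E
python3 - <<'E'
from h import *
c=manip.camera_params('side');s=manip.camera_params('scene')
print(np.round(plane(c,[[290,210],[330,200],[430,165]],0)))
# eyepieces: triangulate between side (262,58) and scene (262,138)
def tri(a,b):
    o1,o2=c['origin'],s['origin'];d1,d2=ray(c,a)[0],ray(s,b)[0]
    t=np.linalg.lstsq(np.c_[d1,-d2],o2-o1,rcond=None)[0];p,q=o1+d1*t[0],o2+d2*t[1];return np.round((p+q)/2),np.linalg.norm(p-q)
print(tri([255,55],[258,140]),tri([263,85],[300,152]),tri([290,100],[292,165]))
go(430,230,330,160); go(680,170,330,180)
E
```

```text
[[459. 439.   0.]
 [572. 432.   0.]
 [906. 454.   0.]]
(array([427., 498., 399.]), np.float64(11.978241020438855)) (array([418., 407., 378.]), np.float64(1.1237353107852506)) (array([464., 437., 302.]), np.float64(44.81911273397939))
shift [-28.37 -15.33 -11.08] roll -1.26 alt 34.74 j6 -0.07 yaw0 153.7 t 0.15
shift [-53.44  -9.64 -11.09] roll -5.26 alt 30.74 j6 -0.07 yaw0 153.7 t 0.15
```

```bash
python3 -m creep '[[1,[-15,-17.5,-8],0],[1,[-15,-17.5,-8],0],[1,[-15,-17.5,-8],0],[1,[-15,-17.5,-8],0],[1,[-15,-17.5,-8],0],[1,[-15,-17.5,-8],0],[1,[-51.6,-12.7,-11],-5],[1,[-51.6,-12.7,-11],-5],[1,[-51.6,-12.7,-11],-5],[1,[-51.6,-12.7,-11],-5],[1,[-51.6,-12.7,-11],-5],[1,[-51.6,-12.7,-11],-5]]'; python3 -c "
from h import *
go(650,150,330,180)"
```

```text
clock: 1.35
eef_pos: [576.6, 176.2, 322.3]
eef_rot: [-3.142, -0.001, 3.119]
wrist_force: [-0.3, 0.2, 1.1]
finger_gap: 94.1
finger_force: 0.0
shift [-7.39 -2.46 -0.77] roll -0.25 alt 35.75 j6 -1.31 yaw0 178.7 t 1.35
```

```bash
python3 -m creep '[[1,[-7.4,-2.5,-0.8],-0.25],[1,[-7.4,-2.5,-0.8],-0.25],[1,[-7.4,-2.5,-0.8],-0.25],[1,[-7.4,-2.5,-0.8],-0.25],[1,[-7.4,-2.5,-0.8],-0.25]]'; python3 -c "
from h import *
import pickle
w=manip.camera_params('wrist'); snap('wrist','w1'); pickle.dump(w,open('w1.pkl','wb'));print(w)"
```

```text
clock: 1.85
eef_pos: [647.6, 150.7, 330.9]
eef_rot: [3.142, -0.0, -3.141]
wrist_force: [0.1, 0.4, 0.6]
finger_gap: 94.1
finger_force: 0.0
{'fovy': 71.97908637495152, 'cx': 318.5385908533974, 'cy': 197.82665033128515, 'origin': array([573.93634513, 150.24295327, 496.51037495]), 'attitude': array([2.88342924e+00, 3.12647166e-04, 1.57201130e+00])}
```

View pics/w1.png

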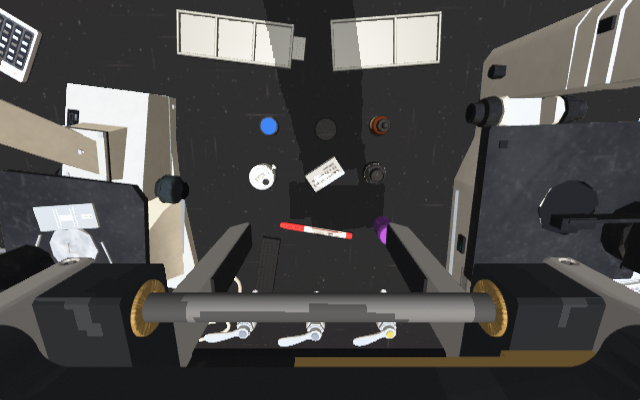

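The wrist view from above shows everything. tray_three is at top left (241,40) with its tab at (299,47), and tray_two is at (386,40) with its square bay on the right. The filter is at (268,126), case (325,129), bottle (379,126), tally (262,177), carton (323,174) and eyepiece (374,173). The microscopes stand on either side.

Run:
```python
from h import *
import pickle
w=pickle.load(open('w1.pkl','rb')); im=cv2.imread('pics/w1.png')
hsv=cv2.cvtColor(im,cv2.COLOR_BGR2HSV)
m=((hsv[:,:,1]<60)&(hsv[:,:,2]>105)).astype(np.uint8)
m=cv2.morphologyEx(m,cv2.MORPH_CLOSE,np.ones((5,5)))
for x in cv2.findContours(m,cv2.RETR_EXTERNAL,cv2.CHAIN_APPROX_NONE)[0]:
    a=cv2.contourArea(x); b=cv2.boundingRect(x)
    if a>150 and 170<b[0]<445 and b[1]<200:
        for z in (9,18,28):
            p=plane(w,x[:,0],z)[:,:2]
            r=cv2.minAreaRect(p.astype(np.float32)); print(a,b,z,np.round(r[0],1),np.round(r[1],1),round(r[2],1))
g=im[95:215,235:405].astype(float); g=np.clip(255*(g/255)**.5,0,255).astype(np.uint8)
cv2.imwrite('pics/crop2.png',cv2.resize(g,None,fx=4.5,fy=4.5,interpolation=cv2.INTER_CUBIC))
```

```text
524.0 (249, 164, 27, 26) 9 [663.5  48.9] [45.5 47.8] 0.1
524.0 (249, 164, 27, 26) 18 [661.8  50.8] [44.6 47. ] 0.1
524.0 (249, 164, 27, 26) 28 [660.   52.9] [43.7 46. ] 0.1
670.0 (305, 157, 40, 35) 9 [659.2 160.9] [37.  63.5] 33.9
670.0 (305, 157, 40, 35) 18 [657.6 160.7] [36.3 62.3] 33.9
670.0 (305, 157, 40, 35) 28 [655.9 160.5] [35.6 61. ] 33.9
3519.5 (391, 127, 90, 165) 9 [742.5 363.4] [320.9 155.3] 4.8
3519.5 (391, 127, 90, 165) 18 [739.3 359.5] [315.  152.5] 4.8
3519.5 (391, 127, 90, 165) 28 [735.9 355.1] [308.4 149.3] 4.8
5472.0 (331, 11, 111, 60) 9 [445.1 256.7] [ 74.4 173.3] 4.1
5472.0 (331, 11, 111, 60) 18 [447.5 254.8] [ 73.  170.1] 4.1
5472.0 (331, 11, 111, 60) 28 [450.1 252.6] [ 71.5 166.5] 4.1
5324.0 (176, 9, 130, 59) 9 [443.   25.9] [203.8  64.4] 83.5
5324.0 (176, 9, 130, 59) 18 [445.4  28.2] [200.   63.2] 83.5
5324.0 (176, 9, 130, 59) 28 [448.1  30.7] [195.8  61.9] 83.5
```

View pics/crop2.png

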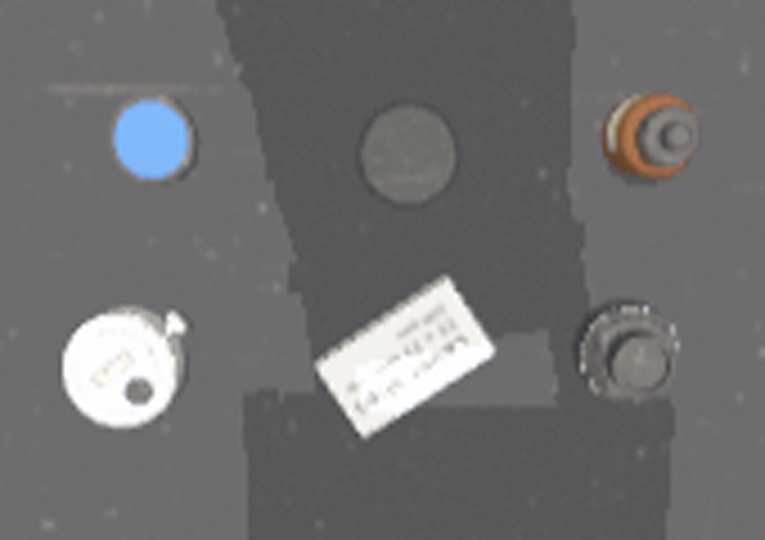

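The crop gives clean centres: case top (408,154), bottle cap (677,135), eyepiece barrel (641,359) and hood (629,350), tally body (122,369), button (139,391) and knob (176,323). The carton is a clear rectangle.

Run:
```python
from h import *
import pickle
w=pickle.load(open('w1.pkl','rb'))
for n,u,v,z in [('case',408,154,59),('cap',677,135,66),('shoulder',652,137,44),('barrel',641,359,46),('hood',629,350,30),('tbody',122,369,28),('button',139,391,40),('knob',176,323,14),('filter',152,138,9)]:
    print(n,np.round(plane(w,[[235+(u+.5)/4.5-.5,95+(v+.5)/4.5-.5]],z)[0,:2],1))
def bay(c,yaw,x,y): a=np.radians(yaw); return np.round([c[0]+x*np.cos(a)-y*np.sin(a),c[1]+x*np.sin(a)+y*np.cos(a)],1)
t3=(441.2,15.2); t2=(444.3,256.3)
print('t3',[bay(t3,-6.5,0,y) for y in(60,0,-60)],'t2',bay(t2,4,0,-35),bay(t2,4,0,50))
go(575,240,110,210); go(575,240,110,180); go(575,240,110,150)
```

```text
case [579.5 160.5]
cap [573.1 250.6]
shoulder [573.7 246.9]
barrel [652.7 247. ]
hood [652.  245.7]
tbody [659.9  52.2]
button [666.1  60.7]
knob [644.2  71.3]
filter [574.3  64.2]
t3 [array([448. ,  74.8]), array([441.2,  15.2]), array([434.4, -44.4])] t2 [446.7 221.4] [440.8 306.2]
shift [ 7.26  8.93 22.13] roll -6.0 alt 30.0 j6 -1.4 yaw0 -180.0 t 1.9
shift [ 7.26  8.93 22.13] roll 0.0 alt -36.0 j6 -1.4 yaw0 -180.0 t 1.9
shift [ 7.26  8.93 22.13] roll 6.0 alt -30.0 j6 -1.4 yaw0 -180.0 t 1.9
```

Run:
```python
from h import *
import pickle
w=pickle.load(open('w1.pkl','rb'));c=manip.camera_params('side');s=manip.camera_params('scene')
print(proj(w,[[418,407,378],[427,498,399]]).round())
def tri(A,a,B,b):
    o1,o2=A['origin'],B['origin'];d1,d2=ray(A,a)[0],ray(B,b)[0]
    t=np.linalg.lstsq(np.c_[d1,-d2],o2-o1,rcond=None)[0];p,q=o1+d1*t[0],o2+d2*t[1];return np.round((p+q)/2),round(np.linalg.norm(p-q))
print('knob',tri(w,[482,112],c,[328,189]),'corner',tri(w,[497,72],c,[328,189]))
a=cv2.imread('pics/side0.png')[30:220,225:345]; b=cv2.imread('pics/scene0.png')[100:220,230:350]
cv2.imwrite('pics/sc.png',np.hstack([cv2.resize(a,(360,570),interpolation=2),cv2.resize(b,(420,570),interpolation=2)]))
```

```text
[[1265. -468.]
 [2007. -610.]]
knob (array([553., 394.,  71.]), 6) corner (array([520., 356., 125.]), 33)
```

View pics/sc.png

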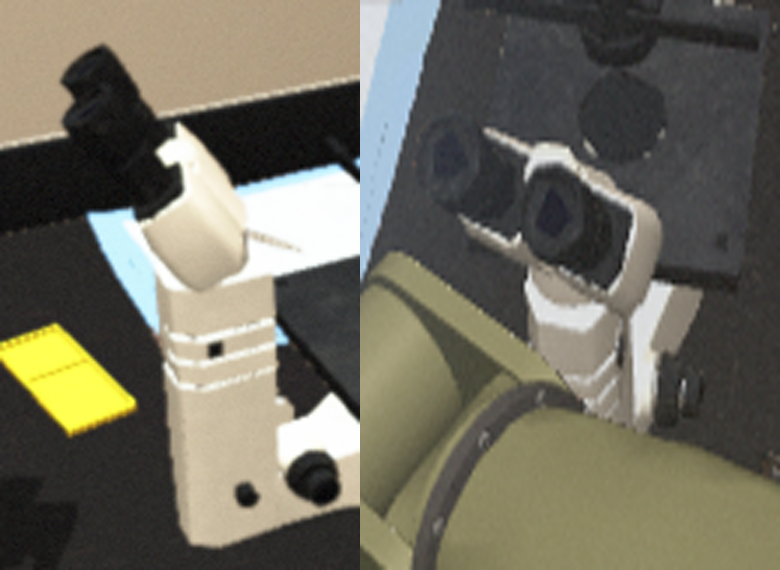

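The near eyepiece of the left microscope overhangs somewhere near tray_two, so I'll check that clearance before placing there. The bottle goes first.

```bash
python3 -m creep '[[0.4,[7.4,9.7,10],19.3],[0.4,[7.4,9.7,10],19.3],[0.4,[7.4,9.7,10],19.3],[0.4,[7.4,9.7,10],19.3],[0.4,[7.4,9.7,15],19.3],[0.4,[7.4,9.7,20],19.3],[0.4,[7.4,9.7,20],19.3],[0.4,[7.4,9.7,20],19.3],[0.4,[7.4,9.7,20],19.3],[0.4,[7.4,9.7,20],19.3],[0.4,[7.4,9.7,20],19.3],[0.4,[7.4,9.7,20],19.3]]' 25
python3 - <<'E'
from h import *
go(573.5,248,30,83.5)
c=manip.camera_params('side');s=manip.camera_params('scene')
def tri(A,a,B,b):
    o1,o2=A['origin'],B['origin'];d1,d2=ray(A,a)[0],ray(B,b)[0]
    t=np.linalg.lstsq(np.c_[d1,-d2],o2-o1,rcond=None)[0];p,q=o1+d1*t[0],o2+d2*t[1];return np.round((p+q)/2),round(np.linalg.norm(p-q))
print(tri(c,[251,67.3],s,[285,143.8]),tri(c,[252,58],s,[258,133]))
print(manip.camera_params('wrist')['origin'])
snap('wrist','w2')
E
```

```text
clock: 3.1
eef_pos: [573.7, 247.5, 131.8]
eef_rot: [3.141, -0.0, 1.452]
wrist_force: [-0.9, -0.1, 0.4]
finger_gap: 66.0
finger_force: 0.0
shift [ 0.05 -0.03 10.18] roll -0.06 alt 35.94 j6 0.47 yaw0 83.2 t 3.1
(array([407., 435., 409.]), 7) (array([429., 499., 401.]), 12)
[582.99674013 320.78513488 297.37356976]
```

View pics/w2.png

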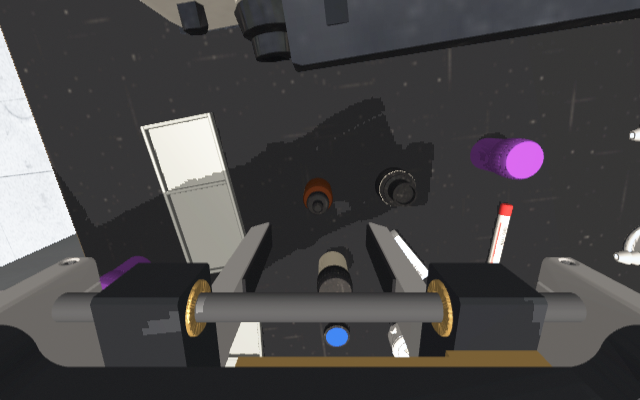

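The bottle sits centred between the fingers at (318,198). Descend and grip.

```bash
python3 -m creep '[[0.4,[0,0,4],0],[0.4,[0,0,8],0],[0.4,[0,0,10.2],0],[0.4,[0,0,10.2],0],[-1,[0,0,10.2],0],[-1,[0,0,10.2],0],[-1,[0,0,10.2],0],[-1,[0,0,10.2],0],[-1,[0,0,10.2],0],[-1,[0,0,10.2],0],[-1,[0,0,10.2],0],[-1,[0,0,10.2],0]]' 20; python3 -c "
from h import *
go(448,74.8,100,83.5)"
```

```text
clock: 4.35
eef_pos: [574.5, 246.9, 29.6]
eef_rot: [3.141, -0.0, 1.457]
wrist_force: [-2.8, -0.5, 5.8]
finger_gap: 28.4
finger_force: 20.0
shift [-18.54 -10.61  -7.05] roll -0.01 alt 35.99 j6 0.46 yaw0 83.5 t 4.35
```

```bash
python3 -m creep '[[-1,[0,0,-4],0],[-1,[0,0,-8],0],[-1,[-5,-3,-8],0],[-1,[-9,-5.2,-8],0],[-1,[-13,-7.5,-8],0],[-1,[-17,-9.8,-8],0],[-1,[-18.5,-10.6,-8],0],[-1,[-18.5,-10.6,-8],0],[-1,[-18.5,-10.6,-8],0]]'; python3 -c "
from h import *
go(448,74.8,33.5,83.5)
snap('side','s1')
snap('wrist','w3')"
```

```text
clock: 5.25
eef_pos: [448.6, 75.4, 109.4]
eef_rot: [3.141, -0.0, 1.456]
wrist_force: [-0.2, 0.2, -0.5]
finger_gap: 28.3
finger_force: 20.0
shift [-0.07 -0.06  7.59] roll -0.01 alt 35.99 j6 0.2 yaw0 83.4 t 5.25
```

View pics/w3.png

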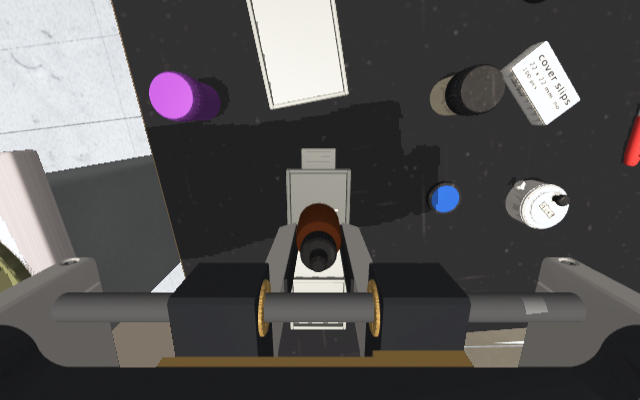

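The bottle hangs over the bay by the tab, centred on the tray (col 318 against rim columns 287–350). Lower and release.

```bash
python3 -m creep '[[-1,[0,0,3],0],[-1,[0,0,5],0],[-1,[0,0,6.5],0],[-1,[0,0,7.3],0],[-1,[0,0,7.6],0],[-1,[0,0,7.6],0],[-1,[0,0,7.6],0],[0.1,[0,0,7.6],0],[0.1,[0,0,7.6],0],[0.1,[0,0,7.6],0],[0.1,[0,0,7.6],0],[0.1,[0,0,7.6],0]]'; python3 -m creep '[[0.1,[0,0,-5],0],[0.1,[0,0,-10],0],[0.1,[0,0,-10],0]]'; python3 -c "
from h import *
go(580,160.7,120,83.5);go(580,160.7,27,83.5)"
```

```text
clock: 6.55
eef_pos: [448.0, 75.1, 33.1]
eef_rot: [3.141, -0.0, 1.457]
wrist_force: [-1.7, 0.4, 0.3]
finger_gap: 51.3
finger_force: 0.0
clock: 6.85
eef_pos: [450.5, 75.4, 138.7]
eef_rot: [3.132, -0.002, 1.457]
wrist_force: [-0.1, 0.5, -0.1]
finger_gap: 51.9
finger_force: 0.0
shift [ 9.95 11.87  1.99] roll -0.01 alt 35.99 j6 0.2 yaw0 83.5 t 6.85
shift [ 9.93 11.79 11.29] roll -0.01 alt 35.99 j6 0.2 yaw0 83.5 t 6.85
```

```bash
python3 -m creep '[[0.3,[3,3.6,0],0],[0.3,[6,7.2,0],0],[0.3,[9.9,11.8,0],0],[0.3,[9.9,11.8,0],0],[0.3,[9.9,11.8,0],0],[0.3,[9.9,11.8,0],0]]'; python3 -c "
from h import *
go(580,160.7,47,83.5)
snap('wrist','w4')"
```

```text
clock: 7.45
eef_pos: [575.8, 159.7, 132.3]
eef_rot: [-3.14, 0.001, 1.457]
wrist_force: [-0.4, 0.1, -0.3]
finger_gap: 60.7
finger_force: 0.0
shift [0.15 0.42 8.53] roll -0.01 alt 35.99 j6 0.32 yaw0 83.5 t 7.45
```

View pics/w4.png

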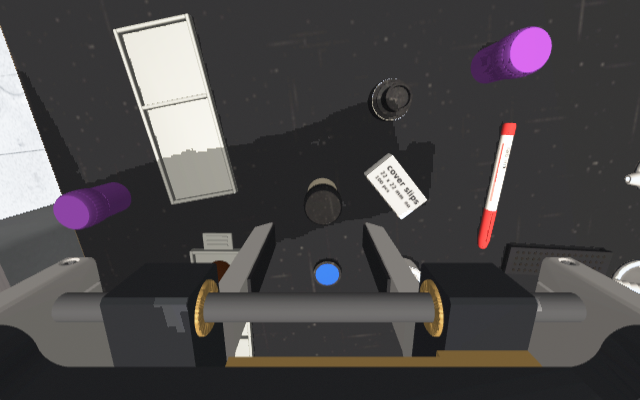

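The case is centred between the fingers at (322,202), matching the remaining 4 mm shift.

```bash
python3 -m creep '[[0.3,[0.1,0.4,2],0],[0.3,[0.1,0.4,5],0],[0.3,[0.1,0.4,8.5],0],[0.3,[0.1,0.4,8.5],0],[0.3,[0.1,0.4,8.5],0],[-1,[0.1,0.4,8.5],0],[-1,[0.1,0.4,8.5],0],[-1,[0.1,0.4,8.5],0],[-1,[0.1,0.4,8.5],0],[-1,[0.1,0.4,8.5],0],[-1,[0.1,0.4,8.5],0],[-1,[0.1,0.4,8.5],0]]'; python3 -c "
from h import *
go(441.2,15.2,130,83.5)"
```

```text
clock: 8.7
eef_pos: [580.9, 160.7, 48.8]
eef_rot: [3.141, -0.0, 1.457]
wrist_force: [-1.7, 0.2, 5.8]
finger_gap: 35.6
finger_force: 20.0
shift [-16.04 -12.22  -8.14] roll -0.01 alt 35.99 j6 0.32 yaw0 83.5 t 8.7
```

```bash
python3 -m creep '[[-1,[0,0,-4],0],[-1,[0,0,-8],0],[-1,[-4,-3,-9.5],0],[-1,[-8,-6.1,-9.5],0],[-1,[-12,-9.1,-9.5],0],[-1,[-16,-12.2,-9.5],0],[-1,[-16,-12.2,-9.5],0],[-1,[-16,-12.2,-9.5],0],[-1,[-16,-12.2,-9.5],0]]'; python3 -c "
from h import *
go(441.2,15.2,52.2,83.5)"
```

```text
clock: 9.6
eef_pos: [442.0, 15.9, 143.3]
eef_rot: [3.141, -0.0, 1.457]
wrist_force: [-0.0, -0.2, 0.2]
finger_gap: 35.2
finger_force: 20.0
shift [-0.08 -0.07  9.11] roll -0.0 alt 36.0 j6 0.07 yaw0 83.5 t 9.6
```

```bash
python3 -m creep '[[-1,[0,-0.1,4],0],[-1,[0,-0.1,7],0],[-1,[0,-0.1,8.2],0],[-1,[0,-0.1,8.8],0],[-1,[0,-0.1,9.1],0],[-1,[0,-0.1,9.1],0],[-1,[0,-0.1,9.1],0],[0.2,[0,-0.1,9.1],0],[0.2,[0,-0.1,9.1],0],[0.2,[0,-0.1,9.1],0],[0.2,[0,-0.1,9.1],0],[0.2,[0,-0.1,9.1],0]]'; python3 -m creep '[[0.2,[0,0,-5],0],[0.2,[0,0,-9],0],[0.2,[0,0,-9],0]]'; python3 -c "
from h import *
go(652.3,246,140,83.5)"
```

```text
clock: 10.8
eef_pos: [440.2, 15.6, 52.1]
eef_rot: [3.141, -0.0, 1.457]
wrist_force: [0.7, -0.7, -0.2]
finger_gap: 56.2
finger_force: 0.0
clock: 11.1
eef_pos: [442.3, 15.5, 146.7]
eef_rot: [3.134, -0.001, 1.457]
wrist_force: [-0.4, -0.6, -0.7]
finger_gap: 56.4
finger_force: 0.0
shift [25.29 18.24  0.82] roll -0.01 alt 35.99 j6 0.07 yaw0 83.5 t 11.1
```

```bash
python3 -m creep '[[0.4,[4,3,0],0],[0.4,[8,6,0],0],[0.4,[12,9,0],0],[0.4,[16,12,0],0],[0.4,[20,15,0],0],[0.4,[25.3,18.2,0],0],[0.4,[25.3,18.2,0],0],[0.4,[25.3,18.2,0],0],[0.4,[25.3,18.2,0],0]]'; python3 -c "
from h import *
go(652.3,246,25,83.5)
snap('wrist','w5')"
```

```text
clock: 12.0
eef_pos: [649.3, 245.7, 141.1]
eef_rot: [-3.14, 0.001, 1.457]
wrist_force: [0.4, 0.0, -0.2]
finger_gap: 66.0
finger_force: 0.0
shift [ 0.08  0.31 11.61] roll -0.01 alt 35.99 j6 0.42 yaw0 83.5 t 12.0
```

View pics/w5.png

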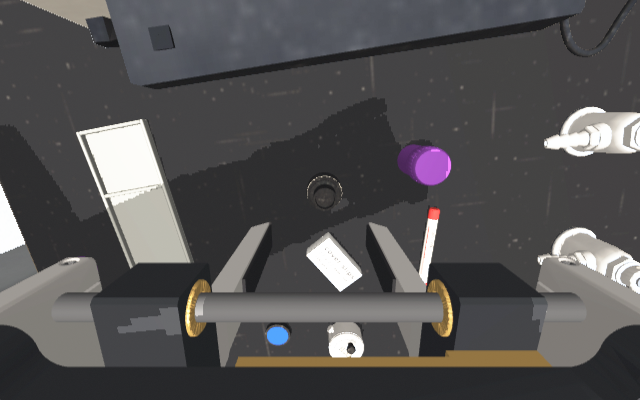

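The eyepiece is at (324,193), between the fingers. The purple decoy and marker are outside them.

```bash
python3 -m creep '[[0.4,[0.1,0.3,4],0],[0.4,[0.1,0.3,8],0],[0.4,[0.1,0.3,11.6],0],[0.4,[0.1,0.3,11.6],0],[0.4,[0.1,0.3,11.6],0],[-1,[0.1,0.3,11.6],0],[-1,[0.1,0.3,11.6],0],[-1,[0.1,0.3,11.6],0],[-1,[0.1,0.3,11.6],0],[-1,[0.1,0.3,11.6],0],[-1,[0.1,0.3,11.6],0]]'; python3 -m creep '[[-1,[0,0,-4],0],[-1,[0,0,-8],0],[-1,[0,0,-11.5],0],[-1,[0,0,-11.5],0]]'; python3 -c "
from h import *
go(434.4,-44.4,140,83.5)"
```

```text
clock: 13.15
eef_pos: [653.4, 247.0, 27.0]
eef_rot: [3.14, -0.0, 1.457]
wrist_force: [-0.2, -0.5, 5.3]
finger_gap: 35.5
finger_force: 20.2
clock: 13.55
eef_pos: [654.5, 247.5, 146.8]
eef_rot: [3.134, -0.003, 1.457]
wrist_force: [0.8, 0.1, -0.7]
finger_gap: 35.5
finger_force: 19.8
shift [-31.51 -18.56   0.44] roll -0.01 alt 35.99 j6 0.42 yaw0 83.5 t 13.55
```

```bash
python3 -m creep '[[-1,[-5,-3,0],0],[-1,[-10,-6,0],0],[-1,[-15,-9,0],0],[-1,[-20,-12,0],0],[-1,[-25,-15,0],0],[-1,[-31.5,-18.5,0.5],0],[-1,[-31.5,-18.5,0.5],0],[-1,[-31.5,-18.5,0.5],0],[-1,[-31.5,-18.5,0.5],0],[-1,[-31.5,-18.5,0.5],0]]'; python3 -c "
from h import *
go(434.4,-44.4,30,83.5)
im=snap('wrist','w6')
cv2.imwrite('pics/w6c.png',cv2.resize(im[120:340,180:460,::-1],(760,597),interpolation=2))"
```

```text
clock: 14.55
eef_pos: [433.5, -44.7, 135.9]
eef_rot: [-3.141, -0.0, 1.456]
wrist_force: [0.3, 0.2, -0.9]
finger_gap: 35.6
finger_force: 19.8
shift [ 0.04  0.09 10.59] roll -0.02 alt 35.98 j6 -0.07 yaw0 83.4 t 14.55
```

View pics/w6c.png

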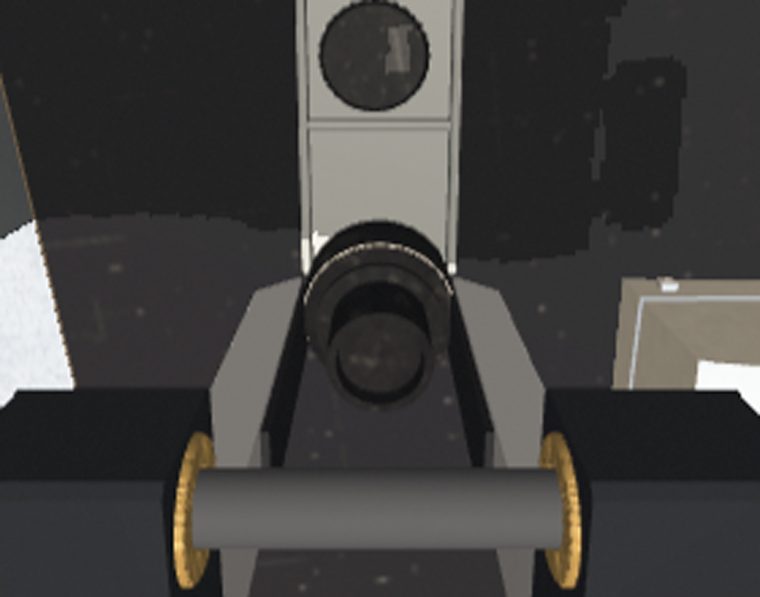

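Run:
```python
from h import *
w=manip.camera_params('wrist'); s=manip.read_state(); T=R.from_euler('xyz',s['eef_rot'])
for u,v,z in [(319.3,251.6,155),(319.3,236,139)]:
    p=plane(w,[[u,v]],z)[0]; print(p.round(1),T.inv().apply(p-s['eef_pos']).round(1))
# tray rim edges / dividers: crop rows 122 (divider ctr) cols 303,455
for cu,cv in [(378,123),(300,123),(461,123)]: print(plane(w,[[180+cu*280/760,120+cv*220/597]],9)[0].round(1))
```

```text
[435.1 -41.7 155. ] [  2.8   1.1 -19.1]
[435.4 -38.8 139. ] [ 5.8  1.1 -3.1]
[438.5 -12.6   9. ]
[408.1  -9.2   9. ]
[470.9 -16.3   9. ]
```

The eyepiece is held about 4 mm forward in the fingers and sits upright. I'll shift 3 mm back and lower.

```bash
python3 -m creep '[[-1,[-0.3,0,4],0],[-1,[-0.3,0,8],0],[-1,[-0.3,0,9.5],0],[-1,[-0.3,0,10.2],0],[-1,[-0.3,0,10.5],0],[-1,[-0.3,0,10.5],0],[-1,[-0.3,0,10.5],0],[0.2,[-0.3,0,10.5],0],[0.2,[-0.3,0,10.5],0],[0.2,[-0.3,0,10.5],0],[0.2,[-0.3,0,10.5],0],[0.2,[-0.3,0,10.5],0]]'; python3 -m creep '[[0.2,[0,0,-5],0],[0.2,[0,0,-10],0],[0.2,[0,0,-11],0],[0.2,[0,0,-11],0]]'; python3 -c "
from h import *
go(657.8,160.8,140,123.9)"
```

```text
clock: 15.8
eef_pos: [432.9, -48.0, 31.1]
eef_rot: [3.141, 0.0, 1.457]
wrist_force: [1.0, 0.2, 0.0]
finger_gap: 56.5
finger_force: 0.0
clock: 16.2
eef_pos: [433.6, -48.1, 142.4]
eef_rot: [3.138, 0.0, 1.457]
wrist_force: [-0.0, 1.0, -0.3]
finger_gap: 56.7
finger_force: 0.0
shift [23.31 19.89  0.3 ] roll -8.09 alt 27.91 j6 -0.08 yaw0 83.5 t 16.2
```

```bash
python3 -m creep '[[0.2,[4,3.3,0],-1.6],[0.2,[8,6.8,0],-3.2],[0.2,[12,10.2,0],-4.8],[0.2,[16,13.6,0],-6.4],[0.2,[20,17,0],-8.1],[0.2,[23.3,19.9,0],-8.1],[0.2,[23.3,19.9,0],-8.1],[0.2,[23.3,19.9,0],-8.1],[0.2,[23.3,19.9,0],-8.1]]'; python3 -c "
from h import *
go(657.8,160.8,22,123.9)
w=manip.camera_params('wrist')
im=snap('wrist','w7')
hsv=cv2.cvtColor(im,cv2.COLOR_RGB2HSV)
m=((hsv[:,:,1]<60)&(hsv[:,:,2]>105)).astype(np.uint8); m=cv2.morphologyEx(m,cv2.MORPH_CLOSE,np.ones((7,7)))
for x in cv2.findContours(m,0,1)[0]:
    b=cv2.boundingRect(x)
    if cv2.contourArea(x)>600 and 200<b[0]<420: 
        r=cv2.minAreaRect(plane(w,x[:,0],18)[:,:2].astype(np.float32)); print(b,r)
"
```

```text
clock: 17.1
eef_pos: [656.2, 159.9, 139.6]
eef_rot: [-3.139, -0.001, 2.163]
wrist_force: [-0.2, -0.3, 0.4]
finger_gap: 56.4
finger_force: 0.0
shift [-0.03  0.21 11.76] roll 0.0 alt -36.0 j6 -0.41 yaw0 123.9 t 17.1
(212, 218, 217, 139) ((722.2051391601562, 59.488861083984375), (259.6365051269531, 183.13534545898438), 35.657386779785156)
(305, 165, 33, 59) ((657.3997192382812, 161.9211883544922), (34.10110855102539, 64.5116195678711), 33.613609313964844)
```

View pics/w7.png

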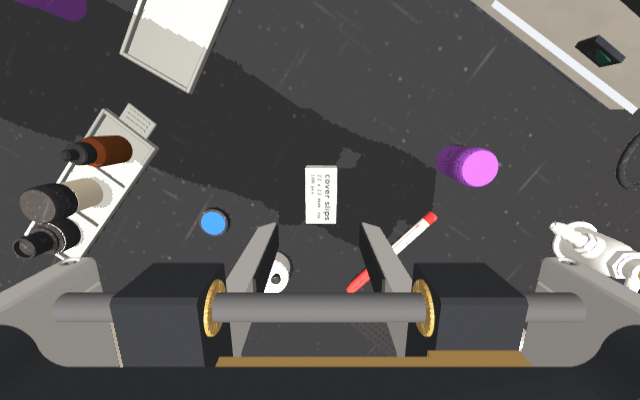

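The carton is square between the fingers at (321,194), the marker is clear of them, and the three-bay tray on the left holds its three things upright. Descend and grip.

```bash
python3 -m creep '[[0.2,[0,0.2,4],0],[0.2,[0,0.2,8],0],[0.2,[0,0.2,11.8],0],[0.2,[0,0.2,11.8],0],[0.2,[0,0.2,11.8],0],[-1,[0,0.2,11.9],0],[-1,[0,0.2,11.9],0],[-1,[0,0.2,11.9],0],[-1,[0,0.2,11.9],0],[-1,[0,0.2,11.9],0]]'; python3 -m creep '[[-1,[0,0,-4],0],[-1,[0,0,-8],0],[-1,[0,0,-10],0],[-1,[0,0,-10],0]]'; python3 -c "
from h import *
go(446.7,221.4,125,94)"
```

```text
clock: 18.15
eef_pos: [659.3, 162.0, 23.4]
eef_rot: [3.14, 0.001, 2.164]
wrist_force: [-1.4, -1.2, 8.2]
finger_gap: 34.6
finger_force: 20.0
clock: 18.55
eef_pos: [660.1, 162.3, 126.0]
eef_rot: [3.136, 0.002, 2.164]
wrist_force: [0.5, 1.2, -0.3]
finger_gap: 34.3
finger_force: 20.0
shift [ 16.83 -14.4   -0.02] roll 5.99 alt -30.01 j6 -0.41 yaw0 124.0 t 18.55
```

```bash
python3 -m creep '[[-1,[3.5,-3,0],1.2],[-1,[7,-6,0],2.4],[-1,[10.5,-9,0],3.6],[-1,[14,-12,0],4.8],[-1,[16.8,-14.4,0],6],[-1,[16.8,-14.4,0],6],[-1,[16.8,-14.4,0],6],[-1,[16.8,-14.4,0],6],[-1,[16.8,-14.4,0],6]]'; python3 -c "
from h import *
go(446.7,221.4,27,94)
snap('wrist','w8')"
```

```text
clock: 19.45
eef_pos: [446.2, 220.5, 121.6]
eef_rot: [-3.141, 0.0, 1.64]
wrist_force: [0.8, -1.0, -0.4]
finger_gap: 34.2
finger_force: 20.0
shift [0.09 0.07 9.46] roll -0.01 alt 35.99 j6 0.32 yaw0 94.0 t 19.45
```

View pics/w8.png

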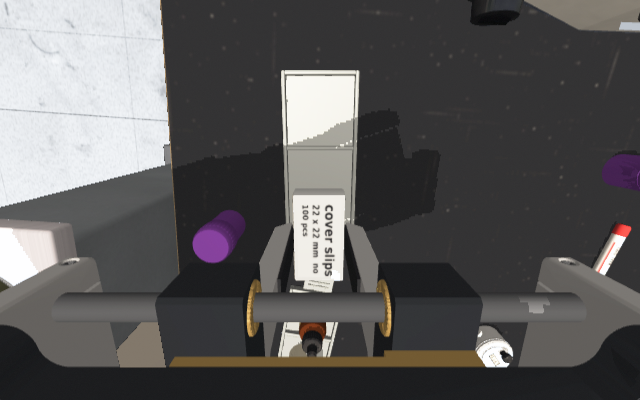

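The carton is aligned over the oblong bay and the square bay beyond it is free. The purple decoy is lower than the gripper body will get.

```bash
python3 -m creep '[[-1,[0.1,0.1,4],0],[-1,[0.1,0.1,7],0],[-1,[0.1,0.1,8.6],0],[-1,[0.1,0.1,9.2],0],[-1,[0.1,0.1,9.5],0],[-1,[0.1,0.1,9.5],0],[-1,[0.1,0.1,9.5],0],[0.1,[0.1,0.1,9.5],0],[0.1,[0.1,0.1,9.5],0],[0.1,[0.1,0.1,9.5],0],[0.1,[0.1,0.1,9.5],0],[0.1,[0.1,0.1,9.5],0]]'; python3 -m creep '[[0.3,[0,0,-5],0],[0.4,[0,0,-10],0],[0.5,[0,0,-11],0],[0.5,[0,0,-11],0]]'; python3 -c "
from h import *
go(658.5,53.5,130,130)"
```

```text
clock: 20.7
eef_pos: [446.4, 222.0, 27.1]
eef_rot: [3.142, -0.0, 1.64]
wrist_force: [-0.3, -0.2, -0.6]
finger_gap: 51.5
finger_force: 0.0
clock: 21.1
eef_pos: [447.1, 222.2, 138.5]
eef_rot: [3.138, -0.001, 1.64]
wrist_force: [-0.7, 0.3, -1.0]
finger_gap: 69.9
finger_force: 0.0
shift [-18.3   19.92   0.9 ] roll -7.21 alt 28.79 j6 0.32 yaw0 94.0 t 21.1
```

Run:
```python
from h import *
import pickle
w=pickle.load(open('w1.pkl','rb'));c=manip.camera_params('side');s=manip.camera_params('scene')
def tri(A,a,B,b):
    o1,o2=A['origin'],B['origin'];d1,d2=ray(A,a)[0],ray(B,b)[0]
    t=np.linalg.lstsq(np.c_[d1,-d2],o2-o1,rcond=None)[0];p,q=o1+d1*t[0],o2+d2*t[1];return np.round((p+q)/2),round(np.linalg.norm(p-q))
print('eyeL',tri(c,[465,297],s,[547,178]),'eyeR',tri(c,[505,338],s,[586,176]),'knob',tri(w,[172,188],s,[494,173]),'base',plane(w,[[176,98]],0))
print('head left edge',tri(c,[436,287],s,[532,172]))
```

```text
eyeL (array([ 515., -142.,  288.]), 11) eyeR (array([ 516., -219.,  306.]), 1) knob (array([672., -85.,  67.]), 3) base [[529.6149258  -92.58695969   0.        ]]
head left edge (array([ 504., -106.,  293.]), 20)
```

```bash
python3 -m creep '[[0.5,[-3.5,4,0],-1.5],[0.5,[-7,8,0],-3],[0.5,[-10.5,12,0],-4.5],[0.5,[-14,16,0],-6],[0.5,[-18.3,19.9,0.5],-7.2],[0.5,[-18.3,19.9,0.5],-7.2],[0.5,[-18.3,19.9,0.5],-7.2],[0.5,[-18.3,19.9,0.5],-7.2],[0.5,[-18.3,19.9,0.5],-7.2]]'; python3 -c "
from h import *
w=manip.camera_params('wrist')
im=snap('wrist','w9')
hsv=cv2.cvtColor(im,cv2.COLOR_RGB2HSV)
m=((hsv[:,:,1]<60)&(hsv[:,:,2]>105)).astype(np.uint8)
for x in cv2.findContours(m,0,1)[0]:
    b=cv2.boundingRect(x)
    if cv2.contourArea(x)>200 and 230<b[0]<400 and 100<b[1]<300:
        (cx,cy),r=cv2.minEnclosingCircle(plane(w,x[:,0],28)[:,:2].astype(np.float32)); print(b,cx,cy,r)
        mm=np.zeros_like(m); cv2.drawContours(mm,[x],-1,1,-1)
        dt=cv2.distanceTransform(mm,2,5); _,mx,_,loc=cv2.minMaxLoc(dt); print('inscribed',loc,mx,plane(w,[loc],28)[0].round(1))
        y,xx=np.nonzero(mm&(im.max(2)<90)); print('button',plane(w,[[xx.mean(),y.mean()]],40)[0].round(1),len(xx))
        k=cv2.morphologyEx(mm,cv2.MORPH_OPEN,cv2.getStructuringElement(2,(21,21))); y,xx=np.nonzero((mm-k)>0)
        n,l,st,ce=cv2.connectedComponentsWithStats(mm-k); i=1+st[1:,4].argmax(); print('knob',st[i],plane(w,[ce[i]],14)[0].round(1))
go(660,52,23,130)
"
```

```text
clock: 22.0
eef_pos: [656.7, 54.1, 131.2]
eef_rot: [-3.141, -0.001, 2.269]
wrist_force: [-0.2, 1.2, -0.4]
finger_gap: 70.7
finger_force: 0.0
(372, 222, 63, 71) 767.372802734375 63.0437126159668 54.14619064331055
inscribed (415, 275) 15.1968994140625 [791.4  57.1  28. ]
button [779.   72.4  40. ] 1
knob [372 222  39  45 666] [750.2  65.8  14. ]
(299, 174, 43, 52) 657.8800659179688 54.9210205078125 27.018293380737305
inscribed (320, 204) 21.172096252441406 [660.4  52.   28. ]
button [666.6  59.2  40. ] 39
knob [316 174   9   6  46] [644.   71.5  14. ]
shift [-0.37  0.1  10.87] roll 0.0 alt -36.0 j6 -0.67 yaw0 130.0 t 22.05
```

```bash
python3 -m creep '[[0.5,[-0.4,0.1,4],0],[0.5,[-0.4,0.1,8],0],[0.5,[-0.4,0.1,10.9],0],[0.5,[-0.4,0.1,10.9],0],[0.5,[-0.4,0.1,10.9],0],[-1,[-0.4,0.1,10.9],0],[-1,[-0.4,0.1,10.9],0],[-1,[-0.4,0.1,10.9],0],[-1,[-0.4,0.1,10.9],0],[-1,[-0.4,0.1,10.9],0]]'; python3 -m creep '[[-1,[0,0,-4],0],[-1,[0,0,-8],0],[-1,[0,0,-11],0],[-1,[0,0,-11],0]]'; python3 -c "
from h import *
go(441,302,135,155)"
```

```text
clock: 23.05
eef_pos: [661.2, 50.7, 23.8]
eef_rot: [3.141, 0.001, 2.268]
wrist_force: [-1.2, -0.5, 6.2]
finger_gap: 42.7
finger_force: 20.0
clock: 23.45
eef_pos: [662.6, 50.7, 137.9]
eef_rot: [3.136, 0.005, 2.268]
wrist_force: [0.4, 0.4, -0.2]
finger_gap: 42.3
finger_force: 20.0
shift [33.49 -0.85  0.14] roll -5.01 alt 30.99 j6 -0.68 yaw0 130.0 t 23.45
```

```bash
python3 -m creep '[[-1,[4,-0.1,0],1],[-1,[8,-0.2,0],2],[-1,[12,-0.3,0],3],[-1,[16,-0.4,0],4],[-1,[20,-0.5,0],5],[-1,[24,-0.6,0],6],[-1,[28,-0.7,0],7],[-1,[33.4,-0.9,0],7.2],[-1,[33.4,-0.9,0],7.2],[-1,[33.4,-0.9,0],7.2],[-1,[33.4,-0.9,0],7.2]]'; python3 -c "
from h import *
go(441,301,27.3,94)
w=manip.camera_params('wrist')
im=snap('wrist','w10')
hsv=cv2.cvtColor(im,cv2.COLOR_RGB2HSV)
m=((hsv[:,:,1]<60)&(hsv[:,:,2]>105)).astype(np.uint8)
z=manip.read_state()['eef_pos'][2]-23.8
for x in cv2.findContours(m,0,1)[0]:
    if cv2.contourArea(x)>200: 
        b=cv2.boundingRect(x); r=cv2.minAreaRect(plane(w,x[:,0],9)[:,:2].astype(np.float32)); print(b,np.round(r[0]),np.round(r[1]),round(r[2]))
y,xx=np.nonzero(im[200:300,290:350].max(2)<90); print(len(xx))
"
```

```text
clock: 24.55
eef_pos: [439.9, 300.2, 132.5]
eef_rot: [-3.141, 0.001, 1.64]
wrist_force: [0.1, 0.4, -0.3]
finger_gap: 42.5
finger_force: 20.0
shift [ 0.07  0.12 10.52] roll -0.01 alt 35.99 j6 0.46 yaw0 93.9 t 24.55
(290, 339, 52, 18) [450. 101.] [65. 26.] 4
(305, 325, 29, 18) [453. 122.] [22. 33.] 84
(239, 310, 161, 6) [451. 153.] [196.   7.] 4
(499, 301, 87, 15) [722. 178.] [105.  20.] 4
(549, 257, 91, 57) [780. 220.] [ 20. 145.] 64
(0, 257, 89, 56) [111. 182.] [143.  40.] 34
(247, 223, 39, 69) [381. 222.] [96. 25.] 75
(286, 155, 105, 138) [466. 264.] [121. 163.] 4
(342, 0, 286, 130) [582. 439.] [258. 114.] 3
(0, 0, 183, 255) [204. 336.] [310. 187.] 77
715
```

```bash
python3 -m creep '[[-1,[0.1,0.1,4],0],[-1,[0.1,0.1,7],0],[-1,[0.1,0.1,9],0],[-1,[0.1,0.1,10],0],[-1,[0.1,0.1,10.5],0],[-1,[0.1,0.1,10.5],0],[-1,[0.1,0.1,10.5],0],[0.3,[0.1,0.1,10.5],0],[0.3,[0.1,0.1,10.5],0],[0.3,[0.1,0.1,10.5],0],[0.3,[0.1,0.1,10.5],0],[0.3,[0.1,0.1,10.5],0]]'; python3 -m creep '[[0.3,[0,0,-5],0],[0.3,[0,0,-10],0],[0.3,[0,0,-14],0],[0.3,[0,0,-14],0]]'; python3 -c "
from h import *
go(600,140,300,180)"
```

```text
clock: 25.8
eef_pos: [440.4, 302.0, 28.1]
eef_rot: [3.141, -0.0, 1.64]
wrist_force: [-0.7, 0.3, 0.0]
finger_gap: 61.3
finger_force: 0.0
clock: 26.2
eef_pos: [442.2, 303.1, 173.6]
eef_rot: [3.134, -0.004, 1.64]
wrist_force: [0.5, 0.1, 0.5]
finger_gap: 61.0
finger_force: 0.0
shift [-17.31  14.72 -12.59] roll -17.21 alt 18.79 j6 0.46 yaw0 94.0 t 26.2
```

```bash
python3 -m creep '[[0.3,[-4,3.5,-3],0],[0.3,[-8,7,-6],-1.5],[0.3,[-12,10,-9],-3],[0.3,[-17.3,14.7,-12.6],-5],[0.3,[-17.3,14.7,-12.6],-7],[0.3,[-17.3,14.7,-12.6],-9],[0.3,[-17.3,14.7,-12.6],-11],[0.3,[-17.3,14.7,-12.6],-12.5],[0.3,[-17.3,14.7,-12.6],-14],[0.3,[-17.3,14.7,-12.6],-15.7],[0.3,[-17.3,14.7,-12.6],-17.2],[0.3,[-17.3,14.7,-12.6],-17.2]]'
python3 - <<'E'
from h import *
w=manip.camera_params('wrist'); im=snap('wrist','wf'); snap('side','sf')
hsv=cv2.cvtColor(im,cv2.COLOR_RGB2HSV); g=hsv[:,:,2]
def bay(c,yaw,x,y): a=np.radians(yaw); return np.array([c[0]+x*np.cos(a)-y*np.sin(a),c[1]+x*np.sin(a)+y*np.cos(a)])
t3=(441.2,15.2); t2=(444.3,256.3)
def frame(p,c,yaw): a=np.radians(yaw); d=p[:2]-np.array(c); return np.round([d[0]*np.cos(a)+d[1]*np.sin(a),-d[0]*np.sin(a)+d[1]*np.cos(a)],1)
m=((hsv[:,:,1]<60)&(g>105)).astype(np.uint8)
for n,c,yaw,h in (('t3',t3,-6.5,101),('t2',t2,4,87)):
    q=np.array([[*bay(c,yaw,sx*38,sy*h),9] for sx,sy in((1,1),(-1,1),(-1,-1),(1,-1))]); mk=np.zeros_like(m); cv2.fillPoly(mk,[proj(w,q).astype(int)],1)
    if n=='t3': # dark / coloured blobs inside tray
        tp=np.array([[*bay(c,yaw,sx*30,sy*90),3] for sx,sy in((1,1),(-1,1),(-1,-1),(1,-1))])
        b=(1-m)*mk
    else: b=(1-m)*mk
    b=cv2.morphologyEx(b.astype(np.uint8),cv2.MORPH_OPEN,np.ones((3,3)))
    k,l,st,ce=cv2.connectedComponentsWithStats(b)
    for i in range(1,k):
        if st[i,4]>30: print(n,st[i],[ (z,frame(plane(w,[ce[i]],z)[0],c,yaw).tolist()) for z in (3,40,62)])
mb=cv2.inRange(hsv,(100,120,60),(130,255,255)); y,x=np.nonzero(mb[60:200,200:330]); print('filter',plane(w,[[x.mean()+200,y.mean()+60]],9)[0].round(1))
cr=cv2.cvtColor(im,cv2.COLOR_RGB2GRAY)
x0,y0=150,0
for i in (0,):
    cir=cv2.HoughCircles(cv2.medianBlur(cr[0:110,150:480],3),cv2.HOUGH_GRADIENT,1,12,param1=80,param2=12,minRadius=5,maxRadius=17)
    if cir is not None:
        for u,v,r in cir[0][:10]: print('circ',round(u+150),round(v),round(r,1),plane(w,[[u+150,v]],30)[0,:2].round())
E
```

```text
clock: 27.4
eef_pos: [599.0, 139.5, 292.8]
eef_rot: [-3.141, -0.001, -3.137]
wrist_force: [0.2, 0.2, 0.1]
finger_gap: 61.1
finger_force: 0.0
t3 [ 168   29  139   73 2591] [(3, [-6.7, -30.5]), (40, [-0.5, -17.3]), (62, [3.2, -9.4])]
t3 [213  44  36  34 836] [(3, [-8.0, -12.1]), (40, [-1.7, -0.4]), (62, [2.1, 6.6])]
t3 [267  58  23  26 449] [(3, [-3.3, 61.1]), (40, [2.7, 66.9]), (62, [6.2, 70.3])]
t2 [414  68   8  14  60] [(3, [7.7, 31.7]), (40, [13.0, 19.2]), (62, [16.1, 11.7])]
t2 [435  68   8   7  44] [(3, [4.7, 64.8]), (40, [10.2, 49.5]), (62, [13.5, 40.5])]
filter [574.7  63.6   9. ]
circ 434 66 16.4 [442. 304.]
circ 196 64 13.0 [441. -36.]
circ 226 56 14.0 [432.   7.]
circ 246 76 15.2 [457.  34.]
circ 272 66 14.1 [444.  72.]
circ 188 54 13.0 [428. -47.]
circ 236 66 11.6 [445.  21.]
circ 206 74 13.0 [454. -23.]
circ 266 56 6.0 [431.  63.]
circ 424 72 11.8 [451. 290.]
```

Run:
```python
from h import *
c=manip.camera_params('side'); im=cv2.imread('pics/sf.png'); i0=cv2.imread('pics/side0.png')
d=(cv2.absdiff(im,i0).max(2)>40).astype(np.uint8); d=cv2.morphologyEx(d,cv2.MORPH_OPEN,np.ones((3,3)))
k,l,st,ce=cv2.connectedComponentsWithStats(d)
print([s[:5].tolist() for s in st[1:] if s[4]>40 and s[0]>260 and s[1]>190])
t=np.linspace(0,2*np.pi,40)
for n,x,y,cyl in [('bottle',448,75,[(0,15),(44,15),(44,10),(68,6)]),('case',441,15.5,[(0,16.5),(35,18),(59,18)]),('ocular',433.5,-43.5,[(0,19.5),(30,19.5),(46,12)]),('tally',440.5,302,[(0,21.5),(28,21.5)])]:
    P=np.vstack([np.c_[x+r*np.cos(t),y+r*np.sin(t),np.full(40,z+3)] for z,r in cyl]); q=proj(c,P); print(n,'expected box',q.min(0).round(),q.max(0).round())
    b=np.r_[q.min(0)-6,q.max(0)+6].astype(int); sub=im[b[1]:b[3],b[0]:b[2]]; hsv=cv2.cvtColor(sub,cv2.COLOR_BGR2HSV)
    m=((hsv[:,:,2]<75)|(hsv[:,:,1]>100)).astype(np.uint8); ys,xs=np.nonzero(m)
    for r in range(0,m.shape[0],3): print(b[1]+r,''.join('#' if a else '.' for a in m[r]),b[0])
```

```text
[[293, 231, 17, 14, 159], [355, 233, 11, 13, 115], [294, 243, 18, 9, 84], [395, 244, 32, 25, 520], [306, 252, 19, 17, 189], [374, 262, 15, 14, 164], [307, 266, 35, 23, 400], [274, 273, 16, 13, 163], [426, 277, 26, 25, 444], [327, 296, 39, 54, 1161], [356, 352, 22, 29, 497]]
bottle expected box [338. 295.] [353. 324.]
288 ########################### 332
291 ########################### 332
294 ########################### 332
297 #######..################## 332
300 ........#############..#### 332
303 .......############.....### 332
306 ......##############......# 332
309 ......##############....... 332
312 .......#############....... 332
315 ...................#....... 332
318 .......###......###........ 332
321 ...............########...# 332
324 ................########... 332
327 #..............############ 332
case expected box [347. 317.] [366. 350.]
310 ############........############ 340
313 ############.........########### 340
316 ...........#...........######### 340
319 ###########.............######## 340
322 ........#######....##....####### 340
325 .......###########...##...
[... 808 characters left out ...]
49
370 ........##.#################...... 349
373 .........###.###.####.....#....... 349
376 #..........###############........ 349
379 ###.............#####............. 349
382 ####.............................. 349
tally expected box [292. 231.] [311. 252.]
225 ############################### 286
228 #####################..######## 286
231 ############..............##### 286
234 #####.............#.........### 286
237 ..............................# 286
240 ............................... 286
243 ............................... 286
246 ............................... 286
249 #.............................. 286
252 ###............................ 286
255 #####.......................... 286
```

The silhouettes match things standing upright in the bays, the tally button is where it should be, and the filter is still at its measured start position. Handing in.

```bash
python3 -c "
from cell import manip
print(manip.sign_off())"
```

```text
the job is handed in; nothing more can be done
None
```

I placed all five things in their bays and let go, then handed the job in at about 27.5 s with no verdict returned; the last images show the bottle, case, eyepiece and tally upright in place and the filter unmoved, but I didn't re-measure the carton after release or the marker, which the arm never went near.

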